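Back the vial indexer up one notch

ROBOT

A 6-joint arm with a two-finger parallel gripper is mounted at the origin on the work surface. World frame = base frame: x ahead of the robot, y to its left, z up, the work surface at z = 0. Lengths are in mm, angles in rad, forces in N, time in s.
With the tool pointing down it reaches from about 375 to 975 mm from the base axis. Payload 3.8 kg.
Tool frame: the origin (TCP) lies midway between the tips of the shut fingers; the grasp point (between the pads) lies 19 mm behind it; z points along the fingers, y is the direction in which the jaws open and shut (so a half turn about z gives the same grasp; the last joint's range is limited). The gripper opens to 85 mm and grips with 20 to 120 N. Pads are 22 mm wide; open, the fingers measure 114 mm over their backs; the gripper's body (76 mm by 85 mm) begins 54 mm behind the grasp point. The pads swing forward as they close: fully open they stand 13 mm farther back than shut.
Start: joints at [-1.207, 0.264, 1.604, -0, 1.274, -0.037], TCP at [263.349, -621.503, 231.28] pointing down, gripper open.
Joint ranges: [-2.63, 2.63], [-0.94, 2.18], [0.31, 2.57], [-1.31, 4.45], [0, 2.66], [-2.55, 2.55]. Speed limits (rad/s): [2.57, 2.57, 3.14, 3.14, 3.14, 3.14].

INTERFACE

Orientations are given as a unit quaternion [w, x, y, z].
In Python, from rig import r gives the robot as it stands. Calls block until the motion is done:
- r.move_pose(position, orientation): joint-space move of the TCP to a pose.
- r.move_straight(position, attitude=None, feed=150): straight line of the TCP; attitude=None keeps the orientation; feed is the mean speed in mm/s.
- r.goto_joints(angles): joint-space move.
- r.grip(opening, grip_force=None): opening from 0.0 (shut) to 1.0 (fully open); grip_force is the grip in N (None keeps the last); returns when the fingers have stopped.
- r.pause(seconds).
- r.inverse_kinematics(position, orientation): joint angles nearest the present ones, or None.
- r.get_obs(): the state.
- r.snapshot(name): name is "scene" or "top" or "wrist"; returns a dict with "frame" (420x560x3 uint8, red, green, blue), "mtx" (3x3 intrinsics, pixels), "rvec" (rotation vector, rad) and "tvec" (3), from world to camera coordinates, as OpenCV has them. Camera axes: x right, y down, z forward; pixel columns grow to the right and rows downward; lengths in mm; the calibration is good to about 2 mm. A picture is of the moment at which its call begins. There is no depth.
A pose or a line that the arm cannot do raises r.IKError and nothing moves.
- r.finish_job(): hands the job in, once; it reports no verdict.
Trained networks look in a picture, given as the dict that the camera call returned (one of the last four; its "shot" number tells which), for a name from the list of things; names that differ only in an ending like _2 or _b are one class to them, and where a whole thing is asked for, a point or a joint stands for the part that bears it (a point fixed in the world has none). Each returns a list of dicts, best first, with "conf" (0 to 1); they miss things now and then, are a little off and sometimes report something else, mostly with a low value. They report only what shows in the picture. A call takes as long as a camera call.
- r.masks_of(picture, label): "mask" (420x560 bool, what is visible of it) and "bbox" ([left, top, width, height] in pixels, round what is visible of it).
- r.landmark_of(picture, label): "uv" ([column, row] in pixels: a listed point, or the origin of a listed thing).
The state is a dict: "clock": time; "joint_pos": joint angles; "joint_vel": joint speeds; "tau": joint torques, N m; "ee_pos": TCP position; "tcp_rot": TCP orientation; "contact_force": force on the tool from outside, world axes, zero at the start; "wrist_torque": the same for the moment, N m; "gripper_width": opening from 0.0 (shut) to 1.0 (fully open).
Only numpy, scipy, OpenCV 4.12 (cv2) and the standard library are available. Lean on these libraries where they do the work, as an engineer would, in place of code of your own. Each camera call takes 0.05 s, during which the arm holds its last target.

TASK

The vial wheel has been indexed one notch too far. With a fingertip, push the red tab over to lift the ratchet pawl clear of the teeth, push the wheel one notch backward (clockwise seen from above), then push the tab back so that the pawl drops fully into the new notch. Only touch and push: leave the vials standing in their cups, and do not disturb the flask, bottle and tip box.

Things in the scene. Friction and masses are not known exactly. Their poses are not given: they have to be found in the camera images.
- indexer: Vial indexer, fixed to the bench: round white base of 264 mm diameter, 26 mm high, with a square lug carrying the pawl on its +y, +x side. Origin: on the wheel's upright axis at bench level (z = 0); z up. 'Indexer frame' below is this body's frame, coordinates in mm.
- wheel_top (a point): On the wheel's axis at the height of its top face, z 45; turns with the wheel, axes as the indexer's at wheel angle 0. Flat aluminium wheel, 240 mm in diameter, with 12 dark saw teeth standing up on its rim (radius 102 to 120, tops at z 59, 30 degrees apart) and a low hub (48 mm wide, to z 55).
- green_cup (a point): Centre of the open mouth of the empty green cup, at z 80, 80 mm from the wheel's axis, at -45 degrees from the indexer's x when the wheel is at 0. Part of the wheel and turns with it: a good thing to push against. 33 mm in diameter, z 45 to 80. Three blue cups like it stand at 45, 135 and -135 degrees, each with a vial (floor at z 50, 27 mm wide inside).
- wheel (a joint): Turn of the wheel in rad, counterclockwise from above positive; starts at 0. Forward (positive) the ratchet lets it run; backward (clockwise, negative) the lowered pawl blocks it after about 0.06. One notch back is -0.524 (30 degrees); the nose drops fully into that notch at -0.58 to -0.38. Friction (about 2 N at a cup moves it): it stays where it is left.
- pawl (a joint): Lift of the red pawl in rad about the indexer's y through pawl_hinge: 0 = down, nose between the teeth; 1.1 = stop, nose high; the nose clears the teeth above 0.2. Stiff hinge: it stays where it is left (about 1.5 N at the tab moves it). Pushing the upright tab along the indexer's +x (away from the nose) lifts the nose, along -x lowers it.
- pawl_hinge (a point): Centre of the pawl's hinge pin, at (65, 128, 78) in the indexer frame, between two steel cheeks 18 mm wide (in x), 28 mm apart over their outsides, that reach z 87. Its x, y and z axes are the indexer's.
- pawl_tab (a point): Centre of the red finger tab, 45 mm from the hinge pin, on top of the pawl's upright lever: a plate 34 mm wide (along the indexer's y), 26 tall, 6 thick. Pawl down: lever leans 0.436 rad from upright towards the nose (-x), tab centre at (46, 128, 119) in the indexer frame. At pawl angle q it is 45 sin(q - 0.436) in +x of the hinge and 45 cos(q - 0.436) above it.
- pawl_nose (a point): Underside of the pawl's nose, at (0, 114, 49) in the indexer frame with the pawl down. The nose is 8 mm (x) by 28 mm (y); the straight red arm from hinge to nose is 8 mm wide with its top at z 81.
- vial_white: Loose amber vial with a white cap, 22 mm in diameter, 60 mm high, standing in one of the blue cups (top at z 110 mm). Origin: centre of its underside, z up. It rides along with the wheel and must not be taken out. Which of the three stands in which blue cup varies.
- vial_yellow: Loose amber vial with a yellow cap, 22 mm in diameter, 60 mm high, standing in one of the blue cups (top at z 110 mm). Origin: centre of its underside, z up. It rides along with the wheel and must not be taken out. Which of the three stands in which blue cup varies.
- vial_black: Loose amber vial with a black cap, 22 mm in diameter, 60 mm high, standing in one of the blue cups (top at z 110 mm). Origin: centre of its underside, z up. It rides along with the wheel and must not be taken out. Which of the three stands in which blue cup varies.
- flask: Clear conical flask on the bench, 86 mm wide, 120 mm high; origin under its centre. To be left alone.
- bottle: Round clear bottle with a blue cap on the bench, 70 mm wide, 150 mm high; origin under its centre. To be left alone.
- tip_box: Blue tip box with a clear lid on the bench, 80 x 120 x 60 mm; origin under its centre. To be left alone.

How it is judged (in metres and radians):
On the way, in this order (a step that is already met when the one before it is completed fails the run):
1. the pawl is lifted clear of the teeth while the wheel is still in its first notch (value of joint pawl above 0.3 rad and value of joint wheel between -0.2 and 0.2 rad), for 0.2 s.
2. with the pawl still lifted, the wheel has been pushed one notch backward (value of joint pawl above 0.25 rad and value of joint wheel between -0.62 and -0.36 rad), for 0.2 s.
At the end, for the whole second after the job is handed in: Pawl down in the notch (joint below 0.08 rad), wheel one notch back (-0.62 to -0.36 rad) and both at rest, all three vials standing in their cups, flask, bottle and tip box within 20 mm of where they stood (value of joint pawl below 0.08 rad and value of joint wheel between -0.62 and -0.36 rad and velocity of joint wheel between -0.05 and 0.05 rad/s and velocity of joint pawl between -0.05 and 0.05 rad/s and z of each of vial_white, vial_yellow, vial_black in the frame of indexer below 0.056 m and angle between each of vial_white, vial_yellow, vial_black's own z axis and vertical below 0.3 rad and distance of each of flask, bottle, tip_box from where it was at the start of the episode below 0.02 m); the robot touches nothing.
It fails at once if a vial is lifted out of its cup or carried (raised more than 10 mm) (z of any of vial_white, vial_yellow, vial_black in the frame of indexer above 0.06 m).
It fails at once if the flask, bottle or tip box is moved more than 20 mm, lifted or tipped (distance of any of flask, bottle, tip_box from where it was at the start of the episode above 0.02 m or angle between any of flask, bottle, tip_box's own z axis and vertical above 0.3 rad).
It fails at once if the wheel is turned two notches back, or a whole notch forward (value of joint wheel below -0.95 rad or value of joint wheel above 0.5 rad).
It also fails if it takes over 54 s, if anything falls off the work surface, if the arm or the gripper's body presses on something with over 40 N, if the wrist force passes 120 N, or if a joint passes its speed limit or range.

## Working session

There is one attempt and no reset: what is moved stays moved. The work goes in short steps, each a Python script; the robot and the scene stay as the last script left them, time stands still between calls to the robot, and variables do not carry over. Pictures are saved under pics/ and viewed, and the job is handed in when it is done.

```bash
ls; mkdir -p pics
python3 - <<'E'
from rig import r
import cv2
o=r.get_obs(); print(o['clock'],o['ee_pos'],o['tcp_rot'],o['gripper_width'])
for n in ("scene","top"):
    p=r.snapshot(n); cv2.imwrite(f"pics/a_{n}.png",p['frame'][:,:,::-1])
    import numpy as np
    print(n,p['mtx'].tolist(),p['rvec'],p['tvec'])
    for l in ("wheel_top","green_cup","pawl_hinge","pawl_tab","pawl_nose","indexer"):
        print(l,[(np.round(d['uv'],1).tolist(),round(d['conf'],2)) for d in r.landmark_of(p,l)][:2])
print(r.get_obs()['clock'])
E
```

```text
pics
0.0 [ 263.08378538 -620.83445109  229.95396413] [-1.10669654e-03  9.79989832e-01  1.99044397e-01 -1.82306437e-04] 0.998277752967376
scene [[445.29929450086007, 0.0, 279.85194925697994], [0.0, 445.29929450086007, 212.67583510443498], [0.0, 0.0, 1.0]] [ 1.74298068  1.48199794 -0.79769831] [ -82.90523128 -198.68669121 1463.83904324]
wheel_top [([301.6, 230.7], 0.89)]
green_cup [([273.7, 233.1], 0.83)]
pawl_hinge [([362.0, 236.5], 0.79)]
pawl_tab [([363.1, 217.5], 0.9)]
pawl_nose [([364.3, 234.1], 0.73), ([352.1, 230.5], 0.57)]
indexer [([302.6, 245.2], 0.84)]
top [[456.83828230568247, 0.0, 285.4146889825242], [0.0, 456.83828230568247, 207.9292913649837], [0.0, 0.0, 1.0]] [ 2.1684198  -2.17732416  0.08562443] [  -7.79765622  558.47158283 1071.34676992]
wheel_top [([260.1, 225.9], 0.75)]
green_cup []
pawl_hinge [([209.6, 186.3], 0.96), ([450.7, 205.6], 0.18)]
pawl_tab [([202.9, 196.4], 0.5)]
pawl_nose [([237.9, 197.6], 0.51), ([209.9, 219.7], 0.5)]
indexer [([263.4, 226.7], 0.73)]
0.7
```

View pics/a_scene.png

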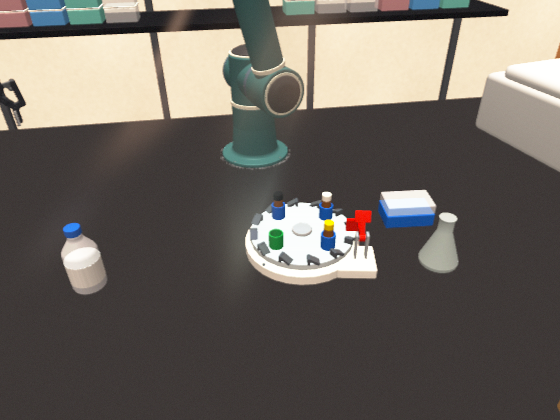

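View pics/a_top.png

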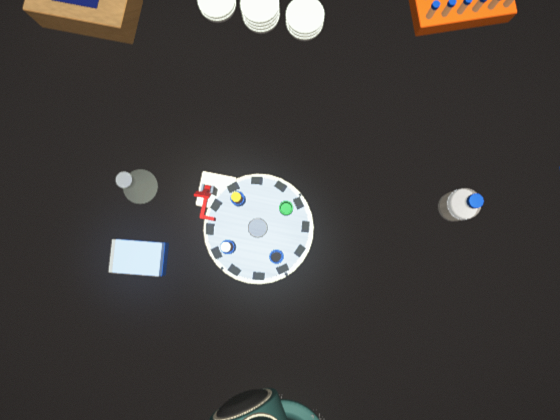

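```bash
cat > h.py <<'E'
from rig import r
import numpy as np, cv2
from scipy.optimize import least_squares
P={'wheel_top':(0,0,45),'green_cup':(56.57,-56.57,80),'pawl_hinge':(65,128,78),'pawl_tab':(46,128,119),'pawl_nose':(0,114,49),'indexer':(0,0,0)}
def proj(p,X): return cv2.projectPoints(np.array(X,float).reshape(-1,1,3),np.array(p['rvec'],float),np.array(p['tvec'],float),p['mtx'],None)[0].reshape(-1,2)
def tow(q,X):
    X=np.atleast_2d(np.array(X,float)); c,s=np.cos(q[2]),np.sin(q[2])
    return np.c_[q[0]+c*X[:,0]-s*X[:,1],q[1]+s*X[:,0]+c*X[:,1],X[:,2]]
E
python3 - <<'E'
from h import *
pics={n:r.snapshot(n) for n in("scene","top")}
obs=[]
for n,p in pics.items():
    for l in P:
        for d in r.landmark_of(p,l)[:1]:
            obs.append((n,l,d['uv']))
obs.append(('top','green_cup',[286,208.5]))
f=lambda q:np.concatenate([proj(pics[n],tow(q,P[l]))[0]-uv for n,l,uv in obs])
s=least_squares(f,[550,0,0],loss='soft_l1',f_scale=2)
print(s.x, s.cost)
for o,e in zip(obs,f(s.x).reshape(-1,2)): print(o[0],o[1],np.round(e,1))
# teeth/circle overlays
for n,p in pics.items():
    im=cv2.resize(p['frame'][:,:,::-1],None,fx=3,fy=3,interpolation=cv2.INTER_CUBIC)
    def dr(X,col,closed=True): cv2.polylines(im,[np.round(proj(p,tow(s.x,X))*3+1).astype(int)],closed,col,1)
    a=np.linspace(0,2*np.pi,60)
    dr(np.c_[132*np.cos(a),132*np.sin(a),26+0*a],(255,0,255)); dr(np.c_[24*np.cos(a),24*np.sin(a),55+0*a],(255,0,255))
    for k in (-45,45,135,-135):
        t=np.radians(k); dr(np.c_[80*np.cos(t)+16.5*np.cos(a),80*np.sin(t)+16.5*np.sin(a),80+0*a],(0,255,255))
    dr([(46,111,119),(46,145,119)],(255,255,0)); dr([(65,114,78),(65,142,78)],(255,255,0)); dr([(0,100,49),(0,128,49)],(0,255,0))
    c=np.round(proj(p,tow(s.x,(0,40,50)))[0]*3).astype(int)
    im=im[max(0,c[1]-280):c[1]+280,max(0,c[0]-380):c[0]+380]
    cv2.imwrite(f'pics/b_{n}.png',im)
E
```

```text
[ 5.09819398e+02  5.47160466e+01 -2.03379771e-01] 20.243786213221217
scene wheel_top [-1.3  2. ]
scene green_cup [-1.1  1.4]
scene pawl_hinge [-0.4  1.5]
scene pawl_tab [1.4 0.1]
scene pawl_nose [ 1.1 -1.7]
scene indexer [-2.9 -1.6]
top wheel_top [1.  3.6]
top green_cup [-0.5  0.6]
top pawl_hinge [0.  0.6]
top pawl_tab [-0.1 -0.9]
top pawl_nose [-1.7  0. ]
top indexer [-1.4 -0.7]
top green_cup [ 0.1 -0.7]
```

View pics/b_scene.png

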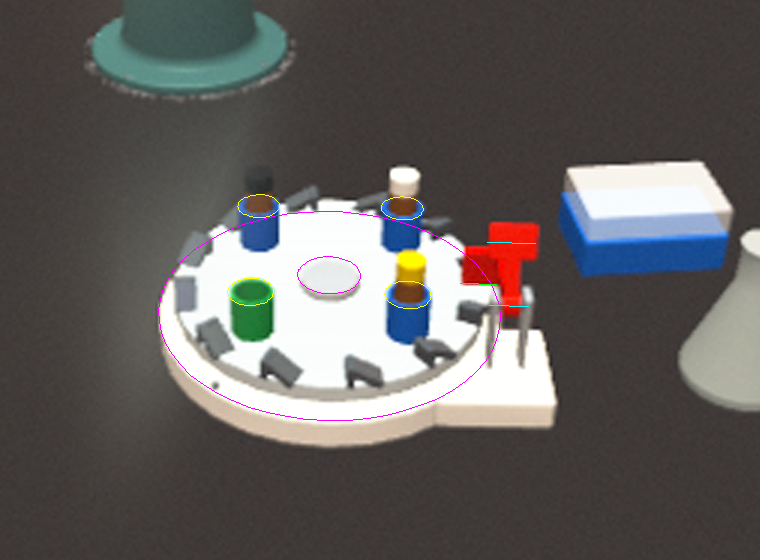

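View pics/b_top.png

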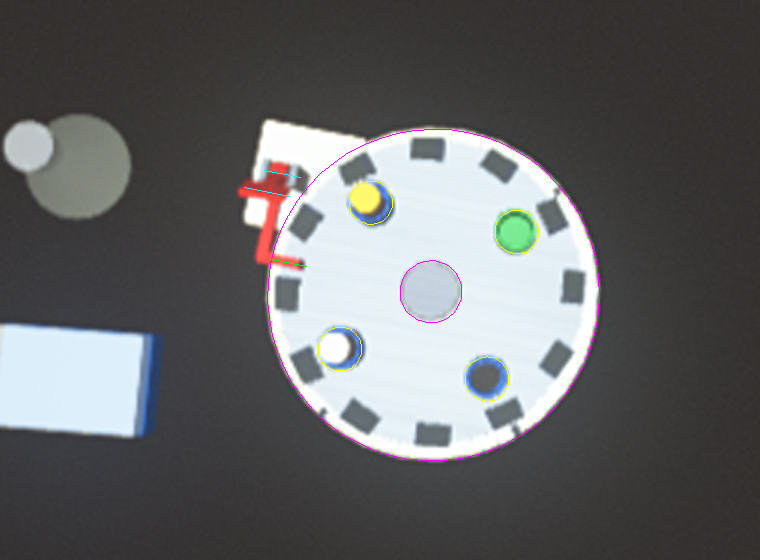

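```bash
cat >> h.py <<'E'
Q=np.array([509.8,54.7,-0.2034])
def quat(yaw):  # tool down, tool x at world yaw
    return [0,np.cos(yaw/2),np.sin(yaw/2),0]
def W(x,y,z): return tow(Q,(x,y,z))[0]
def log(t=''):
    o=r.get_obs(); d=np.array(o['ee_pos'])-[Q[0],Q[1],0]; c,s=np.cos(Q[2]),np.sin(Q[2])
    print(t,round(o['clock'],2),'idx',np.round([c*d[0]+s*d[1],-s*d[0]+c*d[1],d[2]],1),'F',np.round(o['contact_force'],1),round(o['gripper_width'],3))
def qd(p0=None):
    pass
E
python3 - <<'E'
from h import *
print(W(46,128,119),W(56,-56,80))
q=quat(Q[2])
for X in [(20,128,170),(20,128,105),(59,128,105),(110,128,100),(50,128,100)]:
    print(X,np.round(r.inverse_kinematics(W(*X),q),2))
r.grip(0.0); log('shut')
r.move_pose(W(20,128,190),q); log()
p=r.snapshot('wrist'); cv2.imwrite('pics/c_w.png',p['frame'][:,:,::-1])
p=r.snapshot('scene'); cv2.imwrite('pics/c_s.png',cv2.resize(p['frame'][120:320,200:480,::-1],None,fx=2.8,fy=2.8,interpolation=cv2.INTER_CUBIC))
E
```

```text
[580.70778169 170.76931763 119.        ] [553.33356203 -11.4576071   80.        ]
(20, 128, 170) [ 0.26  0.14  1.87 -0.    1.13  2.04]
(20, 128, 105) [ 0.26  0.2   1.93 -0.    1.01  2.04]
(59, 128, 105) [ 0.24  0.26  1.85 -0.    1.03  2.01]
(110, 128, 100) [ 0.2   0.35  1.75 -0.    1.04  1.98]
(50, 128, 100) [ 0.24  0.25  1.87 -0.    1.02  2.02]
shut 2.17 idx [-104.8 -712.1  231.3] F [ 0.3 -0.1 -0.2] 0.001
 5.15 idx [ 20.4 127.5 190.1] F [-0.5 -0.7  0.1] 0.005
```

View pics/c_w.png

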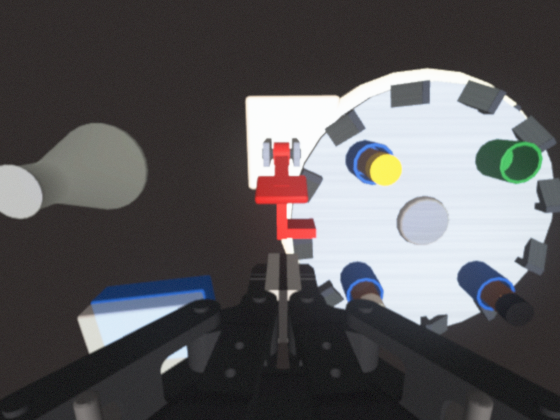

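View pics/c_s.png

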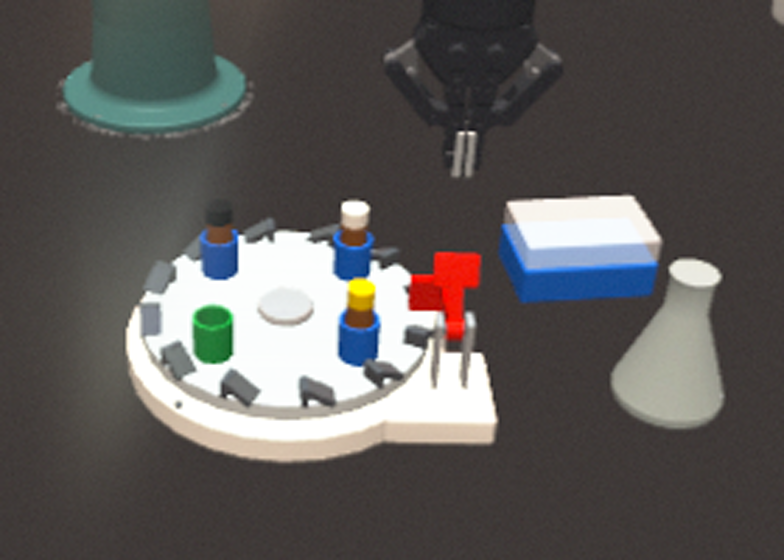

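Run:
```python
from h import *
q=quat(Q[2])
r.move_straight(W(16,128,108),q,feed=150); log('down')
for x in (30,40,50,59):
    r.move_straight(W(x,128,108),q,feed=60); log()
p=r.snapshot('wrist'); cv2.imwrite('pics/d_w.png',p['frame'][:,:,::-1])
p=r.snapshot('scene'); cv2.imwrite('pics/d_s.png',cv2.resize(p['frame'][120:320,200:480,::-1],None,fx=2.8,fy=2.8,interpolation=cv2.INTER_CUBIC))
```

```text
down 5.95 idx [ 16.6 128.2 108.5] F [ 1.1 -0.1 -0.1] -0.002
 6.33 idx [ 31.2 128.2 108.8] F [ 0.1 -1.  -0.1] 0.001
 6.65 idx [ 40.6 127.9 108. ] F [ 0.2  0.2 -0.1] -0.003
 6.97 idx [ 50.6 128.  107.9] F [ 0.3  0.4 -0.3] -0.001
 7.27 idx [ 59.6 128.  107.9] F [-0.5  0.2  0.4] 0.001
```

View pics/d_w.png

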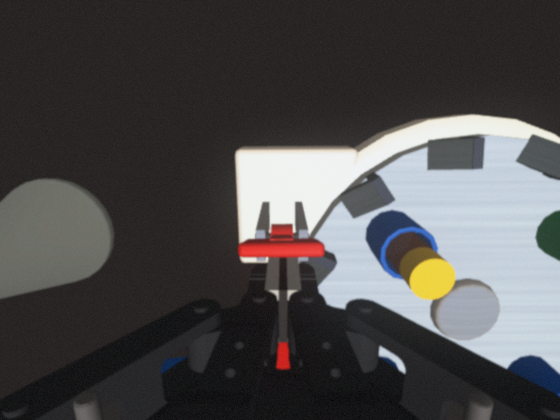

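View pics/d_s.png

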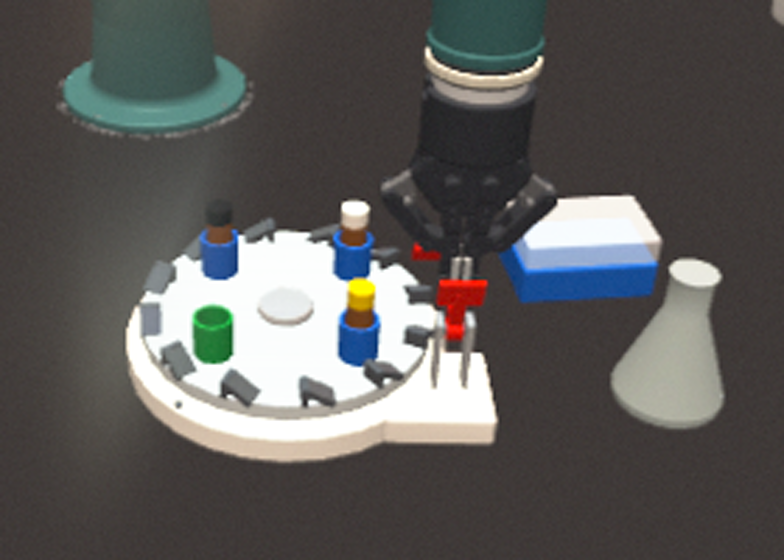

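Run:
```python
from h import *
q=quat(Q[2])
r.pause(0.3)
r.move_straight(W(45,128,112),q,feed=80)
r.move_straight(W(40,128,180),q,feed=200); log()
p=r.snapshot('scene')
qs=np.linspace(0,1.1,56)
for d in r.landmark_of(p,'pawl_tab')[:1]:
    e=[np.linalg.norm(proj(p,W(65+45*np.sin(a-.436),128,78+45*np.cos(a-.436)))[0]-d['uv']) for a in qs]; print(d['conf'],'q',qs[np.argmin(e)],min(e))
cv2.imwrite('pics/e_s.png',cv2.resize(p['frame'][120:320,200:480,::-1],None,fx=2.8,fy=2.8,interpolation=cv2.INTER_CUBIC))
def pose(deg,gap):
    th=np.radians(deg); t=np.array([np.sin(th),-np.cos(th)]); c=80*np.array([np.cos(th),np.sin(th)])-t*(27.5+gap)
    return c, quat(Q[2]+np.arctan2(-t[1],-t[0]))
c,qq=pose(-45,14)
print(c, np.round(r.inverse_kinematics(W(*c,64),qq),2))
r.move_pose(W(*c,185),qq); log()
p=r.snapshot('wrist'); cv2.imwrite('pics/e_w.png',p['frame'][:,:,::-1])
```

```text
8.49 idx [ 40.5 128.2 180.7] F [ 0.1 -0.1 -0.5] -0.004
0.7 q 0.64 1.223050669394347
[ 85.91347391 -27.22361108] [-0.02  0.26  1.94 -0.    0.94  0.96]
 9.58 idx [ 85.4 -27.1 184. ] F [-0.4 -0.5  0.7] -0.002
```

View pics/e_w.png

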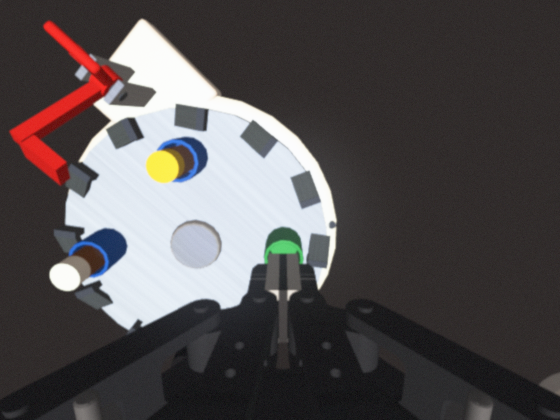

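View pics/e_s.png

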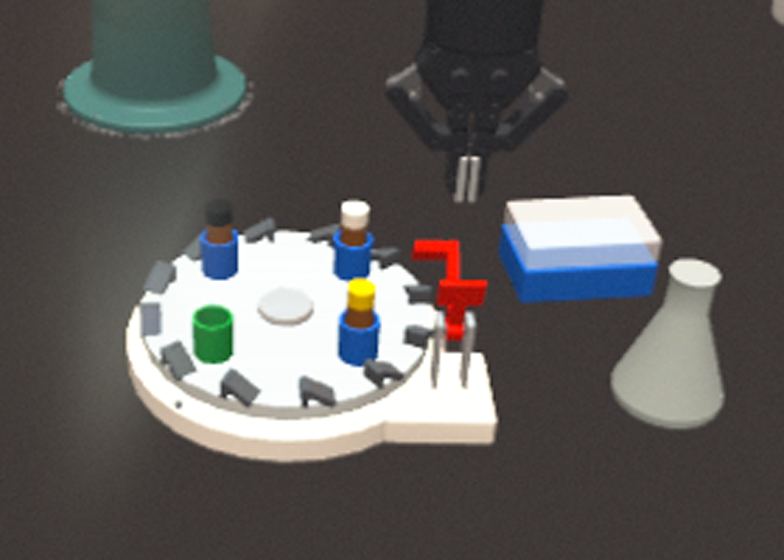

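```bash
cat >> h.py <<'E'
def pose(deg,gap):
    th=np.radians(deg); t=np.array([np.sin(th),-np.cos(th)]); c=80*np.array([np.cos(th),np.sin(th)])-t*(27.5+gap)
    return c, quat(Q[2]+np.arctan2(-t[1],-t[0]))
E
python3 - <<'E'
from h import *
c,qq=pose(-45,14)
r.move_straight(W(*c,95),qq,feed=150); log()
p=r.snapshot('scene'); cv2.imwrite('pics/f_s.png',cv2.resize(p['frame'][120:320,200:480,::-1],None,fx=2.8,fy=2.8,interpolation=cv2.INTER_CUBIC))
E
```

```text
10.38 idx [ 86.5 -26.8  95.6] F [-0.   0.3  0.3] 0.002
```

View pics/f_s.png

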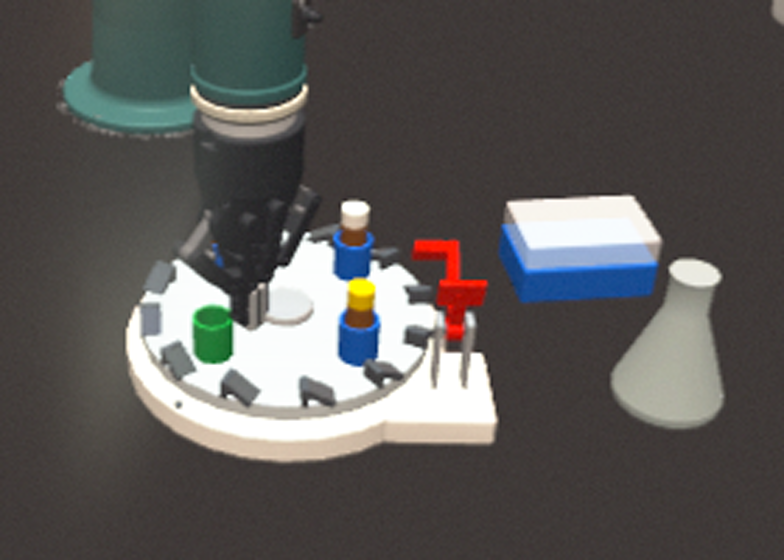

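Run:
```python
from h import *
c,qq=pose(-45,14)
r.move_straight(W(*c,64),qq,feed=80); log('down')
for deg,g in ((-45,2),(-50,0),(-55,0),(-60,0),(-65,0),(-69,0)):
    c,qq=pose(deg,g); r.move_straight(W(*c,64),qq,feed=35); log(deg)
p=r.snapshot('scene'); cv2.imwrite('pics/g_s.png',cv2.resize(p['frame'][120:320,200:480,::-1],None,fx=2.8,fy=2.8,interpolation=cv2.INTER_CUBIC))
t=r.snapshot('top')
a=np.radians(np.arange(-100,-29,.5))
for n,s in (('scene',p),('top',t)):
    for d in r.landmark_of(s,'green_cup')[:2]:
        e=np.linalg.norm(proj(s,tow(Q,np.c_[80*np.cos(a),80*np.sin(a),80+0*a]))-d['uv'],axis=1); print(n,d['conf'],'wheel',a[e.argmin()]+np.pi/4,e.min())
im=t['frame'][:,:,::-1]; cv2.imwrite('pics/g_t.png',cv2.resize(im[130:310,150:370],None,fx=3,fy=3,interpolation=cv2.INTER_CUBIC))
```

```text
down 10.97 idx [ 85.3 -27.4  63.1] F [-0.4  0.8  0.5] 0.001
-45 11.46 idx [ 77.4 -35.9  64.3] F [ 1.  -0.2 -0.1] 0.002
-50 11.88 idx [ 72.6 -43.6  64.2] F [ 0.2 -0.4  0.3] -0.0
-55 12.23 idx [ 68.3 -49.7  63.9] F [-0.7  0.6  0.1] 0.003
-60 12.59 idx [ 63.7 -55.5  63.9] F [0.1 1.6 0.3] -0.001
-65 12.95 idx [ 58.6 -60.9  63.9] F [0.2 0.5 0.4] 0.001
-69 13.27 idx [ 54.2 -64.8  64. ] F [ 0.4 -0.7 -0.3] 0.002
scene 0.63 wheel -0.4276056667386108 0.8933585064269723
top 0.85 wheel -0.4276056667386108 1.3617019109135733
top 0.2 wheel 0.270526034059121 73.83643865468133
```

View pics/g_s.png

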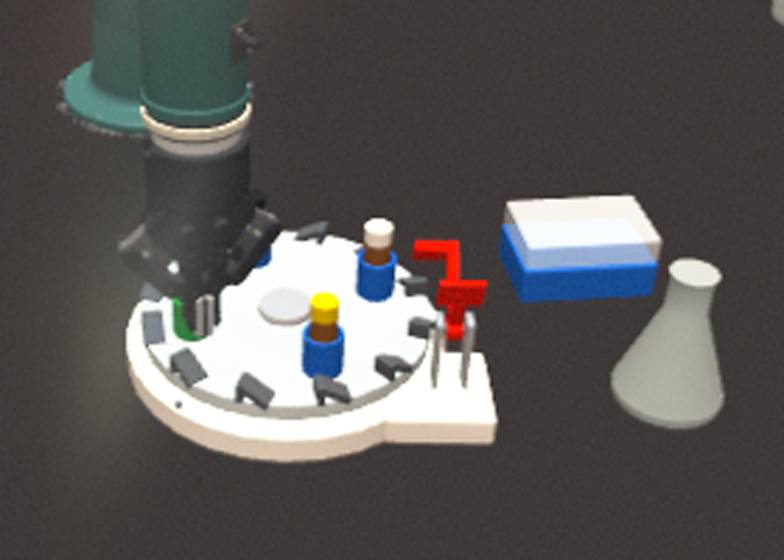

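View pics/g_t.png

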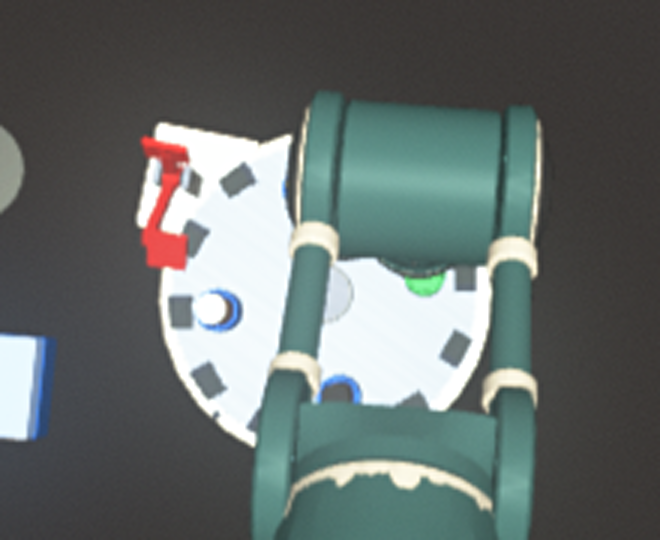

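Run:
```python
from h import *
for deg,g in ((-72,0),(-73.5,0)):
    c,qq=pose(deg,g); r.move_straight(W(*c,64),qq,feed=25); log(deg)
r.pause(0.3)
c,qq=pose(-73.5,12); r.move_straight(W(*c,64),qq,feed=60)
r.move_straight(W(*c,185),qq,feed=200); log('up')
q=quat(Q[2])
print(r.inverse_kinematics(W(115,128,105),q))
r.move_pose(W(120,128,185),q); log('over')
p=r.snapshot('scene');t=r.snapshot('top')
a=np.radians(np.arange(-100,-29,.5))
for n,s in (('scene',p),('top',t)):
    for d in r.landmark_of(s,'green_cup')[:2]:
        e=np.linalg.norm(proj(s,tow(Q,np.c_[80*np.cos(a),80*np.sin(a),80+0*a]))-d['uv'],axis=1); print(n,d['conf'],'wheel',a[e.argmin()]+np.pi/4,e.min())
for n,s in (('scene',p),('top',t)):
    im=cv2.resize(s['frame'][:,:,::-1],None,fx=3,fy=3,interpolation=cv2.INTER_CUBIC)
    b=np.linspace(0,2*np.pi,60)
    for k in (-45,45,135,-135):
        th=np.radians(k-28.5); X=np.c_[80*np.cos(th)+16.5*np.cos(b),80*np.sin(th)+16.5*np.sin(b),80+0*b]
        cv2.polylines(im,[np.round(proj(s,tow(Q,X))*3+1).astype(int)],True,(0,255,255),1)
    c=np.round(proj(s,W(0,40,50))[0]*3).astype(int)
    cv2.imwrite(f'pics/i_{n}.png',im[max(0,c[1]-280):c[1]+280,max(0,c[0]-380):c[0]+380])
```

```text
-72 13.79 idx [ 51.  -67.6  64.1] F [-0.  -0.3 -0.9] -0.003
-73.5 14.04 idx [ 49.3 -68.8  64.1] F [1.5 1.  0.7] -0.001
up 15.45 idx [ 59.7 -65.6 183.9] F [-0.   0.  -0.5] 0.0
[ 2.00016029e-01  3.48051604e-01  1.73837146e+00 -4.44089210e-16
  1.05516959e+00  1.97421236e+00]
over 16.27 idx [118.9 127.  183.1] F [-0.4  0.5  0.4] -0.004
scene 0.87 wheel -0.5410520681182422 3.3435525363593546
top 0.56 wheel -0.4625122517784974 2.0407216102468055
```

View pics/i_scene.png

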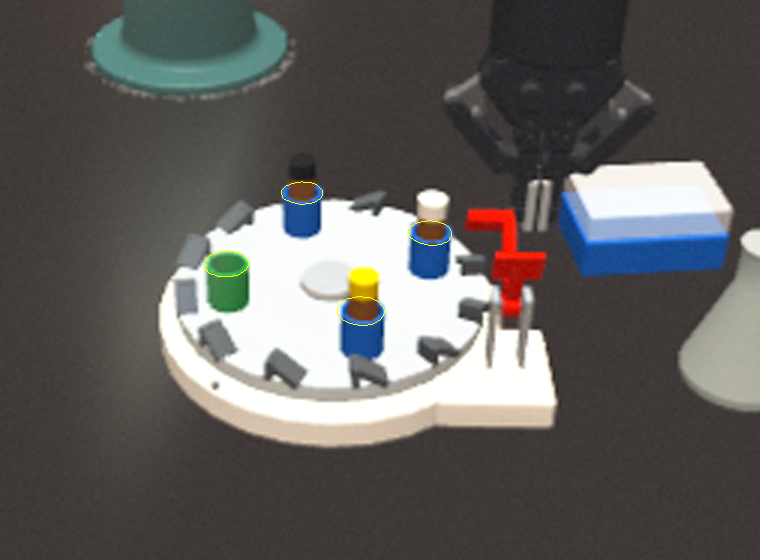

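View pics/i_top.png

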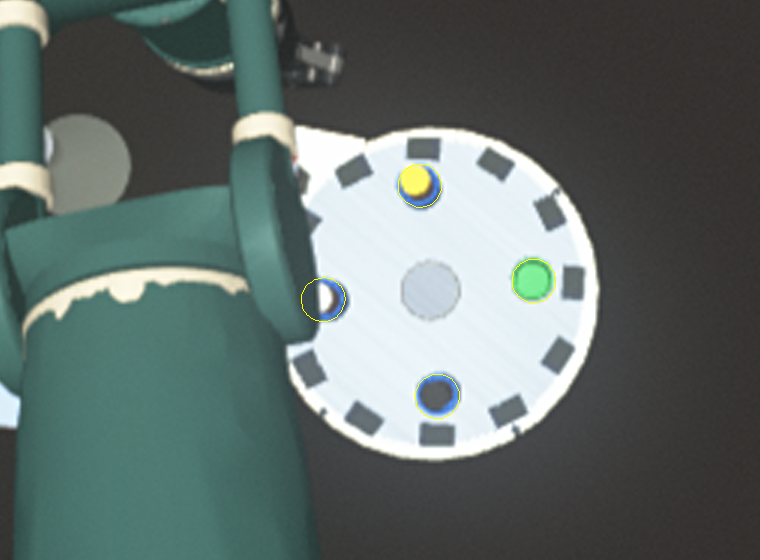

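Run:
```python
from h import *
q=quat(Q[2])
r.move_straight(W(116,128,104),q,feed=150); log('down')
r.move_straight(W(95,128,104),q,feed=80)
for x in (90,85,80,76,73,70,68,67,66,65,64):
    r.move_straight(W(x,128,104),q,feed=40); log(x)
    F=r.get_obs()['contact_force']; 
    if np.hypot(F[0],F[1])>7: break
p=r.snapshot('scene')
qs=np.linspace(-.1,1.1,61)
for d in r.landmark_of(p,'pawl_tab')[:1]:
    e=[np.linalg.norm(proj(p,W(65+45*np.sin(a-.436),128,78+45*np.cos(a-.436)))[0]-d['uv']) for a in qs]; print(d['conf'],'q',qs[np.argmin(e)],min(e))
cv2.imwrite('pics/j_s.png',cv2.resize(p['frame'][120:320,200:480,::-1],None,fx=2.8,fy=2.8,interpolation=cv2.INTER_CUBIC))
p=r.snapshot('wrist'); cv2.imwrite('pics/j_w.png',p['frame'][:,:,::-1])
```

```text
down 17.17 idx [116.6 128.  104.7] F [0.2 0.8 0.8] -0.0
90 17.85 idx [ 90.  128.1 104.2] F [-0.3  0.  -0.9] 0.0
85 18.12 idx [ 84.6 127.9 103.8] F [ 0.4 -0.2  0.6] 0.003
80 18.4 idx [ 79.4 127.9 103.8] F [-0.1  0.2  1.1] -0.002
76 18.65 idx [ 75.7 128.  104. ] F [ 1.  -0.   0.1] -0.002
73 18.9 idx [ 72.8 128.  104. ] F [ 0.6 -0.5 -0. ] -0.002
70 19.15 idx [ 69.7 128.  103.9] F [ 0.4 -0.4 -0.4] 0.003
68 19.4 idx [ 67.8 128.  104. ] F [ 1.8 -0.2 -0.2] -0.002
67 19.65 idx [ 67. 128. 104.] F [ 2.2 -0.1 -0.5] -0.002
66 19.9 idx [ 65.9 128.  104. ] F [ 1.6 -0.5 -0.4] 0.004
65 20.15 idx [ 65.3 128.  104.1] F [ 2.9 -0.4 -1.1] -0.003
64 20.4 idx [ 65.1 128.1 104.4] F [ 4.6 -0.9 -0.9] -0.001
0.71 q -0.1 0.9960023362143071
```

View pics/j_s.png

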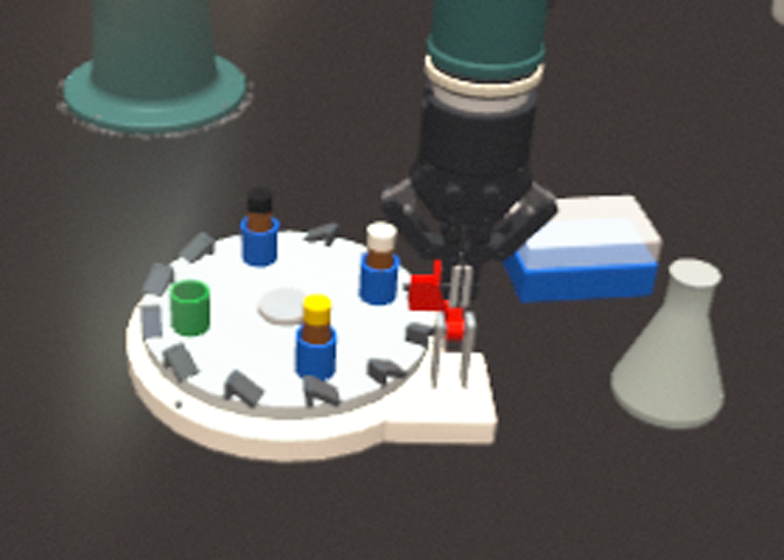

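View pics/j_w.png

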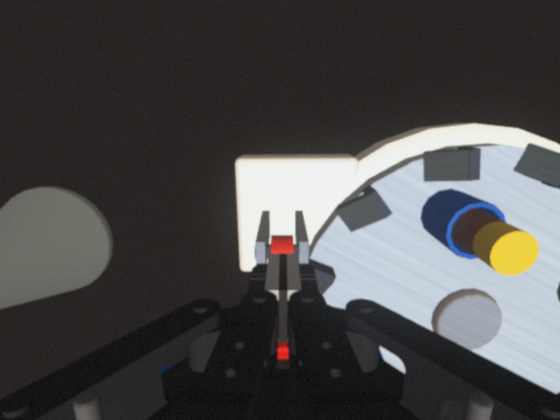

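Run:
```python
from h import *
q=quat(Q[2])
for x in (63,62,61):
    r.move_straight(W(x,128,104),q,feed=30); r.pause(.15); log(x)
    if np.linalg.norm(r.get_obs()['contact_force'])>14: break
r.move_straight(W(90,128,104),q,feed=60)
r.move_straight(W(110,128,200),q,feed=200); log('up')
r.goto_joints([-1.0,0.264,1.604,0,1.274,0]); log('away')
p=r.snapshot('scene');t=r.snapshot('top')
qs=np.linspace(-.2,1.1,66)
a=np.radians(np.arange(-100,-29,.5))
for n,s in (('scene',p),('top',t)):
    for d in r.landmark_of(s,'green_cup')[:1]:
        e=np.linalg.norm(proj(s,tow(Q,np.c_[80*np.cos(a),80*np.sin(a),80+0*a]))-d['uv'],axis=1); print(n,d['conf'],'wheel',a[e.argmin()]+np.pi/4,e.min())
    for d in r.landmark_of(s,'pawl_tab')[:1]:
        e=[np.linalg.norm(proj(s,W(65+45*np.sin(b-.436),128,78+45*np.cos(b-.436)))[0]-d['uv']) for b in qs]; print(d['conf'],d['uv'],'q',qs[np.argmin(e)],min(e))
    im=cv2.resize(s['frame'][:,:,::-1],None,fx=3,fy=3,interpolation=cv2.INTER_CUBIC)
    c=np.round(proj(s,W(0,40,50))[0]*3).astype(int)
    cv2.imwrite(f'pics/k_{n}.png',im[max(0,c[1]-280):c[1]+280,max(0,c[0]-380):c[0]+380])
```

```text
63 20.95 idx [ 64.9 128.2 104.7] F [ 7.3 -1.5 -2.1] 0.005
62 21.35 idx [ 64.7 128.2 105. ] F [ 7.9 -2.  -2. ] 0.001
61 21.75 idx [ 64.4 128.2 105.3] F [ 9.5 -3.  -2.1] 0.001
up 23.02 idx [109.2 127.8 199.2] F [0.4 1.2 0.6] -0.004
away 25.7 idx [   1.6 -620.7  231.1] F [ 0.3 -1.3 -1. ] 0.002
scene 0.78 wheel -0.3577924966588375 0.2776569936612776
0.77 [364.3, 219.0] q 0.36000000000000004 1.3773092219662242
top 0.71 wheel -0.45378560551852565 1.9201755148888693
0.56 [204.0, 194.5] q 0.0 1.201954894635416
```

View pics/k_scene.png

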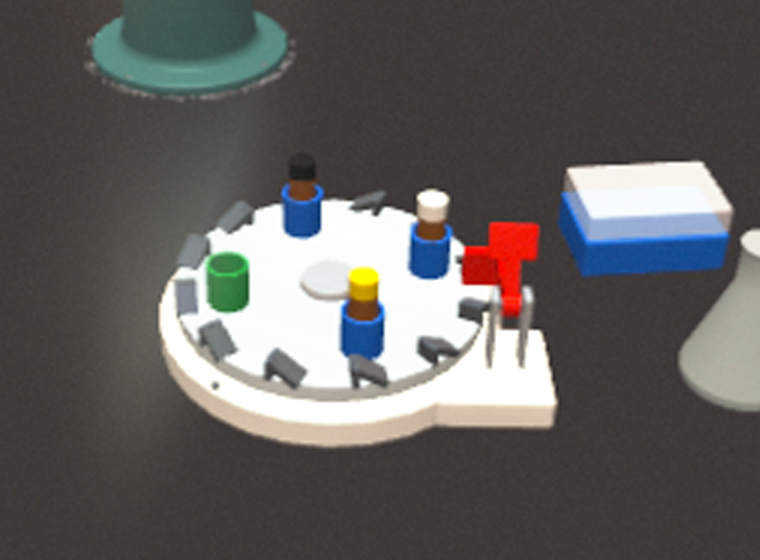

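View pics/k_top.png

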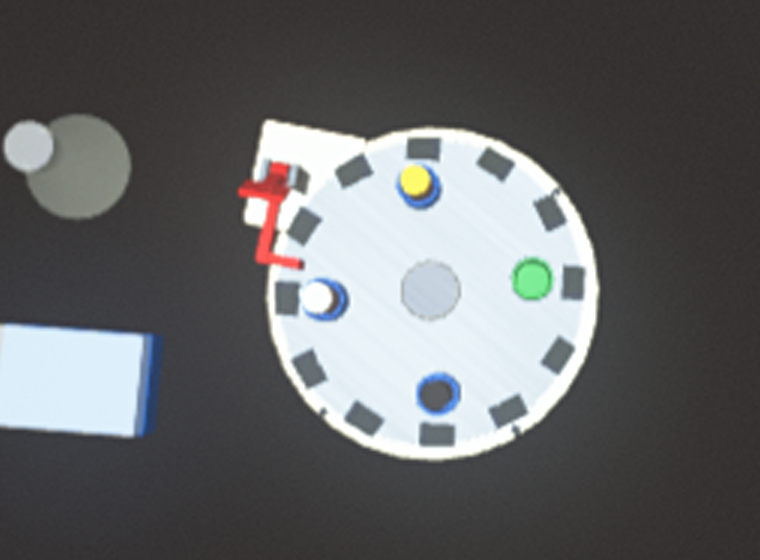

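Run:
```python
from h import *
for n in('scene','top'):
    a=cv2.imread(f'pics/a_{n}.png')[:,:,::-1].astype(int); b=r.snapshot(n)['frame'].astype(int)
    m=lambda i:((i[...,0]>150)&(i[...,1]<90)&(i[...,2]<90))[100:330,150:420]
    A,B=m(a),m(b); print(n,A.sum(),B.sum(),(A^B).sum(),[np.round(np.argwhere(M).mean(0),2) for M in(A,B)])
    # sensitivity: pixel shift of tab for 0.08 rad
    p=r.snapshot(n); print(proj(p,[W(65+45*np.sin(q-.436),128,78+45*np.cos(q-.436)) for q in(0,.08)])@np.eye(2), proj(p,[W(65-65*np.cos(q)-29*0,114,49+65*np.sin(q)) for q in (0,.08)]))
log()
```

```text
scene 468 471 3 [array([122.42, 209.05]), array([122.44, 208.99])]
[[362.01479928 216.70443747]
 [362.23846055 217.06121786]] [[350.99322207 230.17156043]
 [351.1769843  228.39693815]]
top 150 146 10 [array([97.11, 53.23]), array([96.88, 53.23])]
[[202.79831552 194.47450525]
 [203.0016813  192.92899814]] [[210.05716806 218.23645084]
 [209.69100227 218.00548984]]
 26.2 idx [   1.1 -621.3  231.2] F [-0.3  0.5 -0.2] -0.002
```

Run:
```python
from rig import r
r.pause(0.3); print(r.finish_job(), r.get_obs()['clock'])
```

```text
the job is handed in; nothing more can be done
the job is handed in; nothing more can be done
```

The wheel is now one notch back with the pawl seated in the new notch, and I handed the job in at about 26.5 s of the 54 s. `r.finish_job()` reports no verdict, so the result rests on my own checks.

**What I did:** With the fingers shut, I pushed the red tab along the indexer's +x, which lifted the pawl to about 0.64 rad with the wheel still at 0. I then pushed the green cup clockwise along an arc. Last, I pushed the tab back along -x against its stop with up to about 10 N, and moved the arm clear.

**Last checks:**
- **Wheel:** the fingertip's end position puts it at about -0.50 rad. Outlines of all four cups drawn for that angle matched both cameras when I checked before lowering the pawl, and the pictures afterwards show the cups in the same places.
- **Pawl:** it is down. Its red pixels match the first picture (3 of about 470 differ in the scene camera), and the finger stopped at 65 mm, where the geometry predicts the pawl is fully down.
- **Other things:** all three vials stand in their cups. The flask and tip box look where they were. The bottle was outside my last close-up pictures, but the arm never worked near it.

**Checks that disagreed:** in the final pictures, single network readings of the wheel scattered (-0.36 scene, -0.45 top). The scene camera also read the pawl at 0.36, because the tab hardly shifts in that view. I went by the outlines and the pixel comparison instead.

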